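Put a hand-building kit back into its fitted tray

TASK

Put the four hand-building tools - boxwood spatula, needle tool, wooden kidney rib and burnishing stone - back into the kit tray, each lying flat on the bottom of the recess that is cut to its size, so that the kit can go back on the shelf complete. The red rubber rib and the pencil are not part of the kit: leave them lying where they are.

Things in the scene. Friction and masses are not known exactly. Their poses are not given: they have to be found in the camera images.
- spatula_mid (a point): The boxwood spatula: a wooden modelling tool, a slightly wavy flat stick, 146 mm long, 28 mm wide over its bends (the stick itself 17 to 28 mm wide), 13 mm thick, 30 g, loose, lying flat on the table. Site at its centre, half-way up; y along its length. 5 mm from the middle towards +y the stick's centre line lies about 3 mm towards -x.
- needle_mid (a point): The needle tool: a round-edged wooden handle 81 mm long and 10 mm thick with a thin steel needle, 129 mm long in all, 10 g, loose, lying flat. Site half-way along the whole tool, at half the handle's height; y along its length, the handle towards +y (it runs from 16 mm on the -y side to 65 mm on the +y side, so its middle is 25 mm towards +y), the needle towards -y.
- kidney_mid (a point): The wooden kidney rib: a flat bean-shaped plate of pale wood, 108 mm long, 52 mm wide, 5 mm thick, 22 g, loose, lying flat. Site at its centre, half-way up; y along its length, x across it; at mid-length it can be gripped 22 mm towards -x and 25 mm towards +x.
- stone_mid (a point): The burnishing stone: a polished brown-orange pebble, oval, 53 mm long (y), 40 mm wide (x), 34 mm high (z), 60 g, loose, lying on its broad side. Site at its centre, 17 mm above what it lies on.
- recess_spatula (a point): Spatula's recess, the longest pocket in the kit tray: 162 (y) x 44 (x) mm, rounded corners, upright walls 7 mm high, the wood round it level with the wall tops. Site at the centre of its felt floor, 9 mm above the table; y along its length, z up. Kit tray: low wooden tray 305 x 198 mm, 16 mm high, fixed, with four pale blocks (pitch 72 mm along its long side), one pocket in each; the blocks swap places from start to start.
- recess_needle (a point): Needle tool's recess in the kit tray, the long and narrow pocket: 145 (y) x 26 (x) mm, rounded corners, upright walls 7 mm high, the wood round it level with the wall tops. Site at the centre of its felt floor, 9 mm above the table; y along its length, z up.
- recess_kidney (a point): Wooden kidney rib's recess in the kit tray, the broadest pocket, of middling length: 124 (y) x 68 (x) mm, rounded corners, upright walls 7 mm high, the wood round it level with the wall tops. Site at the centre of its felt floor, 9 mm above the table; y along its length, z up.
- recess_stone (a point): Burnishing stone's recess in the kit tray, the short and nearly round pocket: 69 (y) x 56 (x) mm, rounded corners, upright walls 7 mm high, the wood round it level with the wall tops. Site at the centre of its felt floor, 9 mm above the table; y along its length, z up.
- red_rib_mid (a point): Not of the kit: the red rubber rib, a soft-edged oval pad 92 mm long (y), 54 mm wide (x), 8 mm thick, 40 g, loose, lying among the kit's tools. Site at its centre, half-way up.
- pencil_mid (a point): Not of the kit: a green pencil 160 mm long (y), 7 mm thick, loose, lying on the thin grey-brown working sheet at the left. Site at its centre, half-way up.

How it is judged:
At the end, for the whole second after the job is handed in: Each tool rests on the floor of its own recess (centre within 14 mm in plan, height within 2 mm of lying flat; spatula, needle tool and kidney rib within 0.25 rad of its length, either way round); red rubber rib and pencil within 15 mm of where they were (horizontal distance between spatula_mid and recess_spatula below 0.014 m and z of spatula_mid in the frame of recess_spatula between 0.0033 and 0.0085 m and linear speed of each of spatula, needle, kidney, stone below 0.02 m/s and angle between the y axis of spatula_mid and the y axis of recess_spatula, either way round below 0.25 rad and horizontal distance between needle_mid and recess_needle below 0.014 m and z of needle_mid in the frame of recess_needle between 0.002 and 0.0072 m and angle between the y axis of needle_mid and the y axis of recess_needle, either way round below 0.25 rad and horizontal distance between kidney_mid and recess_kidney below 0.014 m and z of kidney_mid in the frame of recess_kidney between -0.0005 and 0.0047 m and angle between the y axis of kidney_mid and the y axis of recess_kidney, either way round below 0.25 rad and horizontal distance between stone_mid and recess_stone below 0.014 m and z of stone_mid in the frame of recess_stone between 0.014 and 0.0192 m and distance of each of red_rib_mid, pencil_mid from where it was at the start of the episode below 0.015 m); the robot touches nothing.
It fails at once if the red rubber rib is shifted by more than 15 mm (distance of red_rib_mid from where it was at the start of the episode above 0.015 m).
It fails at once if the pencil is shifted by more than 15 mm (distance of pencil_mid from where it was at the start of the episode above 0.015 m).
It also fails if it takes over 86 s, if anything falls off the work surface, if the arm or the gripper's body presses on something with over 40 N, if the wrist force passes 120 N, or if a joint passes its speed limit or range.

ROBOT

A 6-joint arm with a two-finger parallel gripper is mounted at the origin on a cart in front of the work surface, level with it; the furniture and walls round the work are solid. World frame = base frame: x ahead of the robot, y to its left, z up, the work surface at z = 0. Lengths are in m, angles in rad, forces in N, time in s.
With the tool pointing down it reaches from about 0.4 to 0.825 m from the base axis. Payload 7 kg.
Tool frame: the origin (TCP) lies on the centre line of the jaws, within the pads' length; the fingertips stand 8 mm ahead of it and the grasp point (between the pads) lies 11 mm behind it; z points along the fingers, y is the line along which they close (so a half turn about z gives the same grasp; the last joint's range is limited). The gripper opens to 88 mm and grips with 3 to 60 N. Pads are 19 mm wide; open, the fingers measure 130 mm over their backs; the gripper's body (78 mm by 193 mm) begins 47 mm behind the grasp point.
Start: joints at [1.524, 0.359, 0.012, 0, -1.224, -0.288], TCP at [0.222, 0.637, 0.235] pointing down, gripper open.
Joint ranges: [-3.07, 3.07], [-1.43, 2.12], [-1.02, 1.25], [-3.03, 1.67], [-3.05, -0], [-3.03, 3.03]. Speed limits (rad/s): [2.39, 2.39, 3.01, 3.14, 3.14, 3.14].

INTERFACE

Orientations are given as a unit quaternion [w, x, y, z].
In Python, from bench import env gives the robot as it stands.
- The arm moves only by the tool step_arm, never from a script. Its argument "targets" is a list of rows, each an object of numbers: "hand": the opening, from 0 (shut) to 1 (fully open); "tx", "ty", "tz": the shift along the tool's x, y, z each as a share of 0.3 m, from -1 to 1; "rx", "ry", "rz": the turn, a rotation vector about the tool's x, y, z each as a share of 120 degrees, from -1 to 1. In form: [{"hand": .., "tx": .., "ty": .., "tz": .., "rx": .., "ry": .., "rz": ..}, ...]. A call has 1 to 12 rows; each row is the pose to reach, as a shift and turn from the pose commanded when the call began, along the tool's axes at that moment; what a row does not reach only later rows make up. A row lasts 1/12 s, in which the tool goes at most 41.7 mm and 7.16 degrees, less where a joint would pass 70% of its speed; a pose out of reach is approached as far as the arm can. A call with a number of a shift or a turn outside -1 to 1 is refused whole. A call with a gripper value outside its range is refused whole. The fingers move at their own pace and stop on an object; "force" is the grip in N (left out, the last holds). Time passes only in rows, so rows that repeat a pose let the fingers close. It gives the time, the measured TCP pose, the force, the opening and the grip force at its end, in the units of the state.
- env.get_state(): the state, without advancing time (a new reading comes with each control period).
- env.snapshot(name): name is "side" or "top"; returns a dict with "image" (400x640x3 uint8, red, green, blue), "range_z" (400x640 float32, m along the optical axis (not along the pixel's ray), 0 where there is no reading), "fx", "fy", "cx", "cy" (pixels), "world_from_camera" (4x4, takes a point from camera to world coordinates). Camera axes: x right, y up, looking along -z (the intrinsics and any distortion apply to the point x, -y, -z); pixel columns grow to the right and rows downward; lengths in m; the calibration is good to about 2 mm. A picture is of the moment at which its call begins.
- env.sign_off(): hands the job in; it is judged then, once.
The state is a dict: "time_s": time; "joint_positions": joint angles; "joint_vel": joint speeds; "effort": joint torques, N m; "position": TCP position; "ee_rot": TCP orientation; "contact_force": force on the tool from outside, world axes, zero at the start; "wrist_torque": the same for the moment, N m; "opening": opening from 0.0 (shut) to 1.0 (fully open); "gripper_force": force on a finger pad.
Only numpy, scipy, OpenCV 4.12 (cv2) and the standard library are available. Lean on these libraries where they do the work, as an engineer would, in place of code of your own. Each camera call takes 0.05 s, during which the arm holds its last target. There are 200 camera calls.

## Working session

There is one attempt and no reset: what is moved stays moved. The work goes in short steps, Python scripts to look and compute and a tool call to move; the robot and the scene stay as the last step left them, time stands still between calls to the robot, and variables do not carry over. Pictures are saved under pics/ and viewed, at most 14 in all, crops included, and the job is handed in when it is done.

Besides the shell and the picture viewer there is one more tool, called after "Emit:" by a JSON object that holds its "method" and its "body". step_arm: Moves the arm, as the interface text tells. Its arguments: {"type":"object","properties":{"targets":{"type":"array"},"force":{"type":"number"}},"required":["targets"]}

```bash
mkdir -p pics; ls
python3 - <<'E'
from bench import env
import cv2,numpy as np
for n in("top","side"):
    s=env.snapshot(n); cv2.imwrite(f"pics/{n}0.png",s["image"][:,:,::-1]); np.savez(f"{n}0.npz",**s)
    print(n,s["fx"],s["fy"],s["cx"],s["cy"],np.round(s["world_from_camera"],3).tolist(),(s["range_z"]>0).mean(), [k for k in s])
st=env.get_state();print(st)
E
```

```text
pics
top 407.8059728861153 407.8059728861153 316.2258453549707 197.16642537269524 [[0.001, 0.996, -0.084, 0.45], [-1.0, 0.003, 0.026, 0.124], [0.026, 0.084, 0.996, 1.092], [0.0, 0.0, 0.0, 1.0]] 0.99592578125 ['image', 'range_z', 'fx', 'fy', 'cx', 'cy', 'world_from_camera']
side 384.15048571448324 384.15048571448324 321.0204486019699 198.3253428457661 [[-0.953, 0.205, -0.222, 0.364], [-0.302, -0.619, 0.725, 0.765], [0.011, 0.758, 0.652, 0.619], [0.0, 0.0, 0.0, 1.0]] 0.99598046875 ['image', 'range_z', 'fx', 'fy', 'cx', 'cy', 'world_from_camera']
{'time_s': 0.1, 'joint_positions': array([ 1.52411357e+00,  3.59308484e-01,  1.11755432e-02, -2.84457355e-04,
       -1.22409920e+00, -2.88130058e-01]), 'joint_vel': array([ 5.09972610e-05,  1.75404804e-04,  1.67901950e-03,  2.12381040e-03,
        4.92220625e-04, -5.53186188e-04]), 'effort': array([-1.73144112e-03, -5.84163666e+01,  2.93753886e+01,  7.01547682e+00,
        1.02155012e-02, -5.13510838e-05]), 'position': array([0.22167457, 0.63712759, 0.233736  ]), 'ee_rot': array([ 7.28788396e-04,  9.86011909e-01, -1.66673280e-01, -4.62999020e-05]), 'contact_force': array([ 0.39702147, -0.73776717, -0.684979  ]), 'wrist_torque': array([ 0.0213005 , -0.02175698,  0.05688302]), 'gripper_force': 0.0, 'opening': 0.9996713318364718}
```

View pics/top0.png

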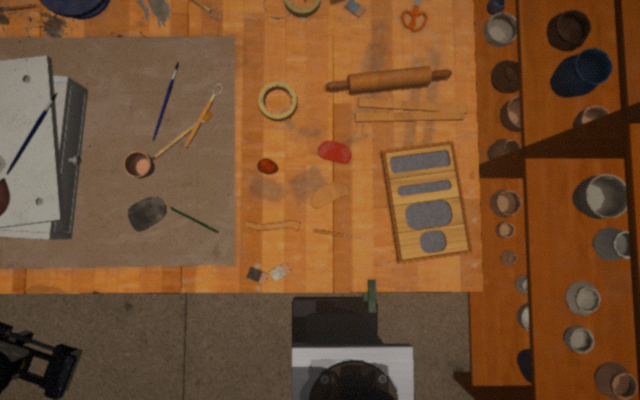

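View pics/side0.png

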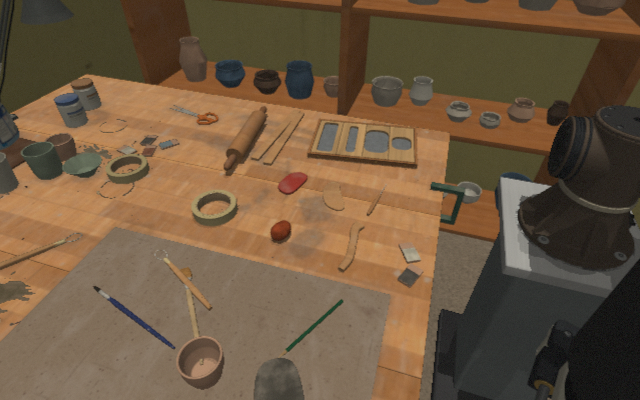

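Top view: spatula ~(272,226), needle tool ~(338,233), kidney ~(328,196), stone (267,166), red rib (334,152), pencil (195,220). The tray pockets from the top are spatula (421,161), needle (425,188), kidney (429,214), stone (433,241). The side view agrees. Next I measure by height and colour.

```bash
cat > h.py <<'E'
import numpy as np,cv2
from bench import env
def pts(s):
    v,u=np.mgrid[0:400,0:640].astype(float); z=s["range_z"]
    P=np.stack([(u-s["cx"])/s["fx"]*z,-(v-s["cy"])/s["fy"]*z,-z],-1)
    T=s["world_from_camera"]; return P@T[:3,:3].T+T[:3,3]
def ray(s,u,v,h):
    T=s["world_from_camera"]; d=T[:3,:3]@np.array([(u-s["cx"])/s["fx"],-(v-s["cy"])/s["fy"],-1])
    return T[:3,3]+d*(h-T[2,3])/d[2]
def rect(s,m,h,off=(0,0)):
    "largest contour of mask -> world minAreaRect on plane h"
    c=max(cv2.findContours(m.astype(np.uint8),0,1)[0],key=cv2.contourArea).reshape(-1,2)
    W=np.array([ray(s,u+off[0],v+off[1],h)[:2] for u,v in c]).astype(np.float32)
    (cx,cy),(w,l),a=cv2.minAreaRect(W)
    b=cv2.boxPoints(((cx,cy),(w,l),a)); e=[b[1]-b[0],b[2]-b[1]]; e=max(e,key=np.linalg.norm)
    return np.round([cx,cy],4),np.round(sorted([w,l]),4),round(float(np.degrees(np.arctan2(e[1],e[0]))%180),1),cv2.contourArea(c)
E
python3 - <<'E'
from h import *
s=dict(np.load("top0.npz")); P=pts(s); Z=P[...,2]
r=Z[140:255,236:330]; print("table z",np.median(Z[240:260,240:330]),np.std(Z[240:260,290:330]))
for u,v in [(421,161),(425,188),(429,214),(433,241),(424,177),(272,226),(328,196),(267,166),(334,152),(372,285),(372,300),(278,100),(390,80)]:
    print((u,v),np.round(P[v,u],3))
im=s["image"][120:280,230:480,::-1]; im=cv2.resize(im,None,fx=3,fy=3,interpolation=cv2.INTER_CUBIC)
cv2.imwrite("pics/crop.png",im)
hm=np.clip(Z[120:280,230:480]*1000+5,0,40)/40*255
cv2.imwrite("pics/hm.png",cv2.resize(hm.astype(np.uint8),None,fx=3,fy=3,interpolation=0))
E
```

```text
table z 0.0011497913779305868 0.03859013775460045
(421, 161) [ 0.641 -0.187  0.01 ]
(425, 188) [ 0.568 -0.197  0.009]
(429, 214) [ 0.498 -0.205  0.012]
(433, 241) [ 0.426 -0.215  0.009]
(424, 177) [ 0.597 -0.193  0.015]
(272, 226) [0.465 0.212 0.017]
(328, 196) [0.545 0.064 0.007]
(267, 166) [0.621 0.225 0.035]
(334, 152) [0.664 0.048 0.01 ]
(372, 285) [ 0.311 -0.05   0.013]
(372, 300) [ 0.274 -0.049  0.018]
(278, 100) [0.809 0.201 0.   ]
(390, 80) [ 0.85  -0.098  0.048]
```

View pics/crop.png

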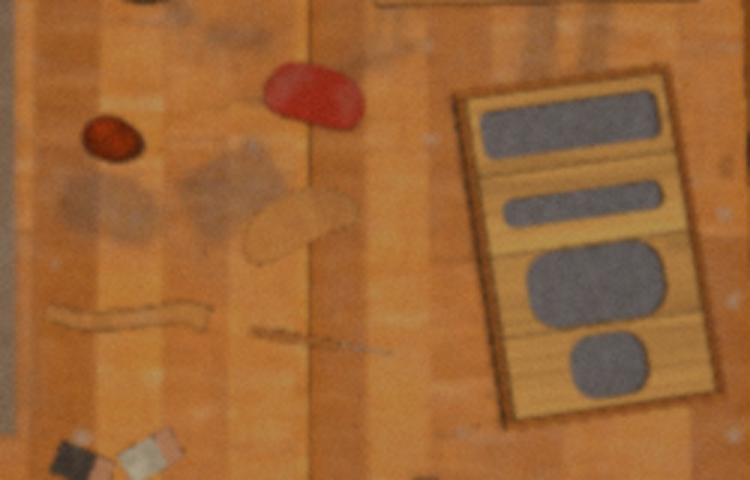

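View pics/hm.png

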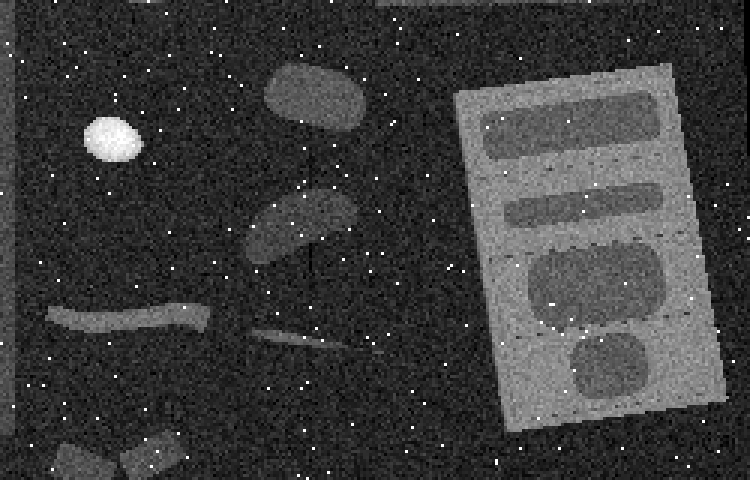

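The height map is clear: spatula at crop (130,318), needle handle (297,340) with its needle towards the right, kidney (300,225), stone (113,139), red rib (315,96). Now contours on height.

Run:
```python
from h import *
s=dict(np.load("top0.npz")); P=pts(s); Z=cv2.medianBlur(P[...,2].astype(np.float32),3)
hsv=cv2.cvtColor(s["image"],cv2.COLOR_RGB2HSV)
def win(x0,y0,x1,y1,lo,hi=.1):
    m=np.zeros((400,640),np.uint8); X=230+np.array([x0,x1])//3; Y=120+np.array([y0,y1])//3
    m[Y[0]:Y[1],X[0]:X[1]]=((Z>lo)&(Z<hi))[Y[0]:Y[1],X[0]:X[1]]; return m
for n,b,lo,h in [("spat",(36,294,225,345),.006,.01),("needle",(240,315,350,360),.0055,.007),("kidney",(235,180,365,270),.0035,.0045),("stone",(70,105,155,170),.012,.02),("red",(250,55,375,135),.005,.006),("tray",(440,55,740,440),.005,.015)]:
    m=win(*b,lo); print(n,rect(s,m,h))
    if n!="tray": 
        q=P[m>0]; print("   cen",q[:,:2].mean(0).round(4), "topz",np.median(q[:,2]).round(4))
        if n in("spat","kidney","needle"):
            d=q[:,:2]-q[:,:2].mean(0); w,v=np.linalg.eigh(d.T@d); a=v[:,1]; t=d@a; n_=d@v[:,0]
            print("   pca dir",a.round(3),"ext",t.min().round(4),t.max().round(4))
            for k in np.linspace(t.min(),t.max(),9): 
                g=abs(t-k)<.008; print("    ",k.round(3),n_[g].min().round(4),n_[g].max().round(4),q[g].mean(0).round(4))
grey=(hsv[...,1]<95)
for n,b in [("rs",(470,80,670,170)),("rn",(490,172,675,232)),("rk",(515,232,680,335)),("rst",(560,322,660,405))]:
    m=win(*b,-1)&grey; print(n,rect(s,m,.009 if 0 else .0125),"floor z",np.median(P[cv2.erode(m,np.ones((3,3)))>0][:,2]).round(4))
m=(hsv[...,0]>45)&(hsv[...,0]<85)&(hsv[...,1]>90); m[:,:165]=0;m[:,225:]=0;m[:200]=0;m[240:]=0
print("pencil",rect(s,m,.005))
```

```text
spat (array([0.4664, 0.2125]), array([0.0237, 0.1422]), 90.1, 307.5)
   cen [0.4662 0.2083] topz 0.0123
   pca dir [-0.032  0.999] ext -0.0835 0.0752
     -0.084 0.0188 0.0188 [0.4501 0.1243 1.0918]
     -0.064 -0.0103 0.0135 [0.4673 0.1478 0.0113]
     -0.044 -0.0108 0.008 [0.47   0.1637 0.0126]
     -0.024 -0.0111 0.0074 [0.4677 0.1845 0.0122]
     -0.004 -0.0068 0.0092 [0.4656 0.2037 0.0131]
     0.016 -0.0047 0.0111 [0.4632 0.2245 0.0125]
     0.036 -0.0053 0.0109 [0.4626 0.2437 0.0127]
     0.055 -0.0111 0.0076 [0.4658 0.2635 0.0124]
     0.075 -0.0115 0.0018 [0.4693 0.2792 0.0109]
needle (array([0.4485, 0.0671]), array([0.0096, 0.0702]), 80.6, 56.0)
   cen [0.4484 0.0702] topz 0.0098
   pca dir [0.141 0.99 ] ext -0.0381 0.0538
     -0.038 -0.0011 0.0023 [0.4428 0.0353 0.0076]
     -0.027 -0.0022 0.0038 [0.444  0.045  0.0087]
     -0.015 -0.0037 0.0038 [0.4462 0.0553 0.0096]
     -0.004 -0.0044 0.0042 [0.4479 0.0662 0.0105]
     0.008 -0.0056 0.0038 [0.4504 0.0785 0.0104]
     0.019 -0.0043 0.0038 [0.4515 0.0893 0.0092]
     0.031 -0.0029 0.0031 [0.4523 0.0969 0.0077]Traceback (most recent call last):
  File "<stdin>", line 15, in <module>
    return umr_minimum(a, axis, None, out, keepdims, initial, where)
ValueError: zero-size array to reduction operation minimum which has no identity
```

Run:
```python
from h import *
s=dict(np.load("top0.npz")); P=pts(s); Z=cv2.medianBlur(P[...,2].astype(np.float32),3)
ok=(s["range_z"]>.1)
hsv=cv2.cvtColor(s["image"],cv2.COLOR_RGB2HSV)
def win(x0,y0,x1,y1,lo,hi=.1):
    m=np.zeros((400,640),np.uint8); X=230+np.array([x0,x1])//3; Y=120+np.array([y0,y1])//3
    m[Y[0]:Y[1],X[0]:X[1]]=((Z>lo)&(Z<hi))[Y[0]:Y[1],X[0]:X[1]]; return m
for n,b,lo,h in [("kidney",(235,180,365,270),.0035,.0045),("stone",(70,105,155,170),.012,.02),("red",(250,55,375,135),.005,.006),("tray",(440,55,740,440),.005,.015)]:
    m=win(*b,lo); print(n,rect(s,m,h))
    if n!="tray": 
        q=P[(m>0)&ok]; print("   cen",q[:,:2].mean(0).round(4), "topz",np.median(q[:,2]).round(4))
        if n=="kidney":
            d=q[:,:2]-q[:,:2].mean(0); w,v=np.linalg.eigh(d.T@d); a=v[:,1]; t=d@a; n_=d@v[:,0]
            print("   pca dir",a.round(3),"nrm",v[:,0].round(3),"ext",t.min().round(4),t.max().round(4))
            for k in np.linspace(t.min(),t.max(),9): 
                g=abs(t-k)<.008; print("    ",k.round(3),n_[g].min().round(4),n_[g].max().round(4))
grey=(hsv[...,1]<110).astype(np.uint8)
for n,b in [("rs",(470,80,670,170)),("rn",(490,172,675,232)),("rk",(515,232,680,335)),("rst",(560,322,660,405))]:
    m=win(*b,-1)&grey; print(n,rect(s,m,.009),"floor z",np.median(P[(cv2.erode(m,np.ones((3,3)))>0)&ok][:,2]).round(4))
m=(hsv[...,0]>45)&(hsv[...,0]<85)&(hsv[...,1]>90); m[:,:165]=0;m[:,225:]=0;m[:200]=0;m[240:]=0
print("pencil",rect(s,m,.005))
```

```text
kidney (array([0.5536, 0.0627]), array([0.0492, 0.1098]), 113.1, 550.0)
   cen [0.551  0.0618] topz 0.0062
   pca dir [-0.412  0.911] nrm [-0.911 -0.412] ext -0.0547 0.0547
     -0.055 -0.0083 0.0186
     -0.041 -0.0168 0.0225
     -0.027 -0.0235 0.0217
     -0.014 -0.0267 0.02
     -0.0 -0.0272 0.0206
     0.014 -0.0259 0.0214
     0.027 -0.0214 0.0209
     0.041 -0.0188 0.0211
     0.055 -0.0058 0.0169
stone (array([0.6221, 0.2266]), array([0.0393, 0.0471]), 45.2, 208.0)
   cen [0.6213 0.2257] topz 0.03
red (array([0.6659, 0.0456]), array([0.0525, 0.0917]), 76.1, 527.0)
   cen [0.6647 0.0464] topz 0.009
tray (array([ 0.5315, -0.1964]), array([0.201 , 0.3051]), 8.1, 8316.0)
rs (array([ 0.6402, -0.1832]), array([0.0435, 0.1609]), 98.0, 854.5) floor z 0.0099
rn (array([ 0.5686, -0.1929]), array([0.0259, 0.1417]), 98.0, 429.5) floor z 0.0097
rk (array([ 0.4972, -0.2033]), array([0.0691, 0.1231]), 98.2, 1027.0) floor z 0.0096
rst (array([ 0.4256, -0.2134]), array([0.0552, 0.0673]), 98.0, 433.5) floor z 0.0093
pencil (array([0.4803, 0.4164]), array([0.003 , 0.1258]), 63.0, 8.5)
```

```bash
cat >> h.py <<'E'
from scipy.spatial.transform import Rotation as Ro
def go(x,y,z,psi):
    "print the move shares to TCP x,y,z, pointing down, tool x axis at psi deg"
    st=env.get_state(); w=st["ee_rot"]; R=Ro.from_quat([w[1],w[2],w[3],w[0]])
    p=np.deg2rad(psi); c,s_=np.cos(p),np.sin(p)
    G=Ro.from_matrix(np.array([[c,s_,0],[s_,-c,0],[0,0,-1]]))
    t=R.inv().apply(np.array([x,y,z])-st["position"])/.3; r=(R.inv()*G).as_rotvec()/np.deg2rad(120)
    print("t",t.round(4),"r",r.round(4),"rows",np.ceil(max(np.linalg.norm(t)*300/41.7,np.linalg.norm(r)*120/7.16)),"pos",st["position"].round(4),"F",st["contact_force"].round(1),"open",round(st["opening"],3),"g",round(st["gripper_force"],1),"t",st["time_s"])
E
python3 - <<'E'
from h import *
s=dict(np.load("top0.npz")); P=pts(s); ok=s["range_z"]>.1
for c in [(252,332),(345,346),(390,352)]: print("needle pt",ray(s,230+c[0]/3,120+c[1]/3,.005).round(4))
m=(s["image"][...,0]>0)&ok; W=np.zeros_like(m); W[155:178,254:281]=1
for h in(.006,.012,.02):
    q=P[W&ok&(P[...,2]>h)&(P[...,2]<.05)][:,:2]; C=np.cov(q.T); w,v=np.linalg.eigh(C); print("stone",q.mean(0).round(4),v[:,1].round(3),4*np.sqrt(w))
q=P[275:320,360:385][ok[275:320,360:385]]; print("bracket",[(q[:,2]>k).sum() for k in(.02,.05,.1,.2)],q[q[:,2]>.02][:,:2].min(0),q[q[:,2]>.02].max(0))
go(.48,.35,.15,-95)
go(.4645,.2125,.1,-83.5)
E
```

```text
needle pt [0.4529 0.1016 0.005 ]
needle pt [0.4406 0.0191 0.005 ]
needle pt [ 0.4354 -0.0208  0.005 ]
stone [0.6211 0.2256] [0.251 0.968] [0.03990029 0.05283956]
stone [0.6213 0.2257] [0.256 0.967] [0.03933427 0.05231214]
stone [0.6214 0.2259] [0.276 0.961] [0.03911076 0.05181537]Traceback (most recent call last):
  File "<stdin>", line 7, in <module>
    return umr_minimum(a, axis, None, out, keepdims, initial, where)
ValueError: zero-size array to reduction operation minimum which has no identity
```

```bash
python3 -c "
from h import *
go(.622,.226,.10,-104.5)"
```

```text
t [1.7106 0.855  0.4473] r [ 5.000e-04 -6.000e-04  7.109e-01] rows 15.0 pos [0.2217 0.6371 0.2337] F [ 0.4 -0.7 -0.7] open 1.0 g 0.0 t 0.1
```

Emit:
{"method": "step_arm", "body": {"targets": [{"hand": 1,"tx": 0.95,"ty": 0.475,"tz": 0.25,"rx": 0,"ry": 0,"rz": 0.711},{"hand": 1,"tx": 0.95,"ty": 0.475,"tz": 0.25,"rx": 0,"ry": 0,"rz": 0.711},{"hand": 1,"tx": 0.95,"ty": 0.475,"tz": 0.25,"rx": 0,"ry": 0,"rz": 0.711},{"hand": 1,"tx": 0.95,"ty": 0.475,"tz": 0.25,"rx": 0,"ry": 0,"rz": 0.711},{"hand": 1,"tx": 0.95,"ty": 0.475,"tz": 0.25,"rx": 0,"ry": 0,"rz": 0.711},{"hand": 1,"tx": 0.95,"ty": 0.475,"tz": 0.25,"rx": 0,"ry": 0,"rz": 0.711},{"hand": 1,"tx": 0.95,"ty": 0.475,"tz": 0.25,"rx": 0,"ry": 0,"rz": 0.711},{"hand": 1,"tx": 0.95,"ty": 0.475,"tz": 0.25,"rx": 0,"ry": 0,"rz": 0.711},{"hand": 1,"tx": 0.95,"ty": 0.475,"tz": 0.25,"rx": 0,"ry": 0,"rz": 0.711},{"hand": 1,"tx": 0.95,"ty": 0.475,"tz": 0.25,"rx": 0,"ry": 0,"rz": 0.711},{"hand": 1,"tx": 0.95,"ty": 0.475,"tz": 0.25,"rx": 0,"ry": 0,"rz": 0.711},{"hand": 1,"tx": 0.95,"ty": 0.475,"tz": 0.25,"rx": 0,"ry": 0,"rz": 0.711}]}}

```text
time_s: 1.1
position: [0.4444, 0.4086, 0.1591]
ee_rot: [-0.0, -0.609, 0.793, -0.0]
contact_force: [0.1, 0.2, -0.1]
opening: 1.002
gripper_force: 0.0
```

```bash
python3 -c "
from h import *
go(.622,.226,.08,-104.5)"
```

```text
t [ 0.4353 -0.729   0.2637] r [ 0.0002 -0.0004 -0.0036] rows 7.0 pos [0.4444 0.4086 0.1591] F [ 0.1  0.2 -0.1] open 1.002 g 0.0 t 1.1
```

Emit:
{"method": "step_arm", "body": {"targets": [{"hand": 1,"tx": 0.435,"ty": -0.729,"tz": 0.264,"rx": 0,"ry": 0,"rz": -0.003},{"hand": 1,"tx": 0.435,"ty": -0.729,"tz": 0.264,"rx": 0,"ry": 0,"rz": -0.003},{"hand": 1,"tx": 0.435,"ty": -0.729,"tz": 0.264,"rx": 0,"ry": 0,"rz": -0.003},{"hand": 1,"tx": 0.435,"ty": -0.729,"tz": 0.264,"rx": 0,"ry": 0,"rz": -0.003},{"hand": 1,"tx": 0.435,"ty": -0.729,"tz": 0.264,"rx": 0,"ry": 0,"rz": -0.003},{"hand": 1,"tx": 0.435,"ty": -0.729,"tz": 0.264,"rx": 0,"ry": 0,"rz": -0.003},{"hand": 1,"tx": 0.435,"ty": -0.729,"tz": 0.264,"rx": 0,"ry": 0,"rz": -0.003},{"hand": 1,"tx": 0.435,"ty": -0.729,"tz": 0.264,"rx": 0,"ry": 0,"rz": -0.003},{"hand": 1,"tx": 0.435,"ty": -0.729,"tz": 0.28,"rx": 0,"ry": 0,"rz": -0.003},{"hand": 1,"tx": 0.435,"ty": -0.729,"tz": 0.36,"rx": 0,"ry": 0,"rz": -0.003},{"hand": 1,"tx": 0.435,"ty": -0.729,"tz": 0.43,"rx": 0,"ry": 0,"rz": -0.003},{"hand": 1,"tx": 0.435,"ty": -0.729,"tz": 0.47,"rx": 0,"ry": 0,"rz": -0.003}]}}

```text
time_s: 2.1
position: [0.6216, 0.2285, 0.0166]
ee_rot: [-0.001, -0.615, 0.789, 0.0]
contact_force: [0.7, -0.7, -1.1]
opening: 0.998
gripper_force: 0.0
```

Emit:
{"method": "step_arm", "body": {"force": 15, "targets": [{"hand": 0.3,"tx": 0,"ty": 0,"tz": 0,"rx": 0,"ry": 0,"rz": 0},{"hand": 0.3,"tx": 0,"ty": 0,"tz": 0,"rx": 0,"ry": 0,"rz": 0},{"hand": 0.3,"tx": 0,"ty": 0,"tz": 0,"rx": 0,"ry": 0,"rz": 0},{"hand": 0.3,"tx": 0,"ty": 0,"tz": 0,"rx": 0,"ry": 0,"rz": 0},{"hand": 0.3,"tx": 0,"ty": 0,"tz": 0,"rx": 0,"ry": 0,"rz": 0},{"hand": 0.3,"tx": 0,"ty": 0,"tz": 0,"rx": 0,"ry": 0,"rz": 0}]}}

```text
time_s: 2.6
position: [0.6236, 0.2285, 0.0196]
ee_rot: [0.001, -0.615, 0.789, -0.0]
contact_force: [-0.5, 0.7, 0.8]
opening: 0.605
gripper_force: 0.0
```

```bash
python3 -c "
from h import *
go(.622,.226,.08,-104.5);go(.427,-.214,.08,-82)"
```

```text
t [ 0.0092  0.003  -0.2014] r [-0.0005  0.0006  0.003 ] rows 2.0 pos [0.6236 0.2285 0.0196] F [-0.5  0.7  0.8] open 0.605 g 0.0 t 2.6
t [ 1.5902  0.2751 -0.2036] r [-0.0006  0.0005 -0.1845] rows 12.0 pos [0.6236 0.2285 0.0196] F [-0.5  0.7  0.8] open 0.605 g 0.0 t 2.6
```

Emit:
{"method": "step_arm", "body": {"targets": [{"hand": 0.2,"tx": 0,"ty": 0,"tz": 0,"rx": 0,"ry": 0,"rz": 0},{"hand": 0.2,"tx": 0,"ty": 0,"tz": 0,"rx": 0,"ry": 0,"rz": 0},{"hand": 0.2,"tx": 0,"ty": 0,"tz": 0,"rx": 0,"ry": 0,"rz": 0},{"hand": 0.2,"tx": 0,"ty": 0,"tz": 0,"rx": 0,"ry": 0,"rz": 0},{"hand": 0.2,"tx": 0,"ty": 0,"tz": -0.08,"rx": 0,"ry": 0,"rz": 0},{"hand": 0.2,"tx": 0,"ty": 0,"tz": -0.2,"rx": 0,"ry": 0,"rz": 0},{"hand": 0.2,"tx": 0,"ty": 0,"tz": -0.2,"rx": 0,"ry": 0,"rz": 0}]}}

```text
time_s: 3.18
position: [0.6266, 0.2297, 0.085]
ee_rot: [0.004, -0.615, 0.788, -0.001]
contact_force: [1.7, 1.5, 0.7]
opening: 0.441
gripper_force: 15.0
```

```bash
python3 -c "
from h import *
go(.427,-.214,.08,-82)"
```

```text
t [1.5965 0.2861 0.0061] r [-0.0037  0.0019 -0.1838] rows 12.0 pos [0.6266 0.2297 0.085 ] F [1.7 1.5 0.7] open 0.441 g 15.0 t 3.1833
```

Emit:
{"method": "step_arm", "body": {"targets": [{"hand": 0.2,"tx": 0.8,"ty": 0.14,"tz": 0,"rx": 0,"ry": 0,"rz": -0.18},{"hand": 0.2,"tx": 0.8,"ty": 0.14,"tz": 0,"rx": 0,"ry": 0,"rz": -0.18},{"hand": 0.2,"tx": 0.8,"ty": 0.14,"tz": 0,"rx": 0,"ry": 0,"rz": -0.18},{"hand": 0.2,"tx": 0.8,"ty": 0.14,"tz": 0,"rx": 0,"ry": 0,"rz": -0.18},{"hand": 0.2,"tx": 0.8,"ty": 0.14,"tz": 0,"rx": 0,"ry": 0,"rz": -0.18},{"hand": 0.2,"tx": 0.8,"ty": 0.14,"tz": 0,"rx": 0,"ry": 0,"rz": -0.18},{"hand": 0.2,"tx": 0.8,"ty": 0.14,"tz": 0,"rx": 0,"ry": 0,"rz": -0.18},{"hand": 0.2,"tx": 0.8,"ty": 0.14,"tz": 0,"rx": 0,"ry": 0,"rz": -0.18}]}}

```text
time_s: 3.85
position: [0.5232, 0.0041, 0.0789]
ee_rot: [-0.0, 0.751, -0.661, 0.0]
contact_force: [-0.2, 0.4, -0.1]
opening: 0.435
gripper_force: 15.0
```

```bash
python3 -c "
from h import *
go(.427,-.214,.07,-82)"
```

```text
t [0.6803 0.4104 0.0293] r [-0.0002  0.0001 -0.0058] rows 6.0 pos [0.5232 0.0041 0.0789] F [-0.2  0.4 -0.1] open 0.435 g 15.0 t 3.85
```

Emit:
{"method": "step_arm", "body": {"targets": [{"hand": 0.2,"tx": 0.68,"ty": 0.41,"tz": 0.03,"rx": 0,"ry": 0,"rz": -0.006},{"hand": 0.2,"tx": 0.68,"ty": 0.41,"tz": 0.03,"rx": 0,"ry": 0,"rz": -0.006},{"hand": 0.2,"tx": 0.68,"ty": 0.41,"tz": 0.03,"rx": 0,"ry": 0,"rz": -0.006},{"hand": 0.2,"tx": 0.68,"ty": 0.41,"tz": 0.03,"rx": 0,"ry": 0,"rz": -0.006},{"hand": 0.2,"tx": 0.68,"ty": 0.41,"tz": 0.03,"rx": 0,"ry": 0,"rz": -0.006},{"hand": 0.2,"tx": 0.68,"ty": 0.41,"tz": 0.03,"rx": 0,"ry": 0,"rz": -0.006},{"hand": 0.2,"tx": 0.68,"ty": 0.41,"tz": 0.03,"rx": 0,"ry": 0,"rz": -0.006},{"hand": 0.2,"tx": 0.68,"ty": 0.41,"tz": 0.03,"rx": 0,"ry": 0,"rz": -0.006},{"hand": 0.2,"tx": 0.68,"ty": 0.41,"tz": 0.03,"rx": 0,"ry": 0,"rz": -0.006},{"hand": 0.2,"tx": 0.68,"ty": 0.41,"tz": 0.03,"rx": 0,"ry": 0,"rz": -0.006}]}}

```text
time_s: 4.68
position: [0.4295, -0.2117, 0.0697]
ee_rot: [-0.0, 0.756, -0.654, 0.0]
contact_force: [-0.9, 0.3, -0.6]
opening: 0.441
gripper_force: 15.0
```

```bash
python3 -c "
from h import *
go(.427,-.214,.028,-82)"
```

```text
t [0.0062 0.0093 0.1389] r [-0.0003 -0.0001  0.0021] rows 2.0 pos [ 0.4295 -0.2117  0.0697] F [-0.9  0.3 -0.6] open 0.441 g 15.0 t 4.6833
```

Emit:
{"method": "step_arm", "body": {"targets": [{"hand": 0.2,"tx": 0.006,"ty": 0.009,"tz": 0.07,"rx": 0,"ry": 0,"rz": 0},{"hand": 0.2,"tx": 0.006,"ty": 0.009,"tz": 0.12,"rx": 0,"ry": 0,"rz": 0},{"hand": 0.2,"tx": 0.006,"ty": 0.009,"tz": 0.138,"rx": 0,"ry": 0,"rz": 0},{"hand": 0.2,"tx": 0.006,"ty": 0.009,"tz": 0.138,"rx": 0,"ry": 0,"rz": 0},{"hand": 0.2,"tx": 0.006,"ty": 0.009,"tz": 0.138,"rx": 0,"ry": 0,"rz": 0}]}}

```text
time_s: 5.1
position: [0.4267, -0.2139, 0.0282]
ee_rot: [0.0, 0.756, -0.654, -0.0]
contact_force: [0.4, -0.4, -0.8]
opening: 0.443
gripper_force: 15.0
```

Emit:
{"method": "step_arm", "body": {"targets": [{"hand": 0.6,"tx": 0,"ty": 0,"tz": 0,"rx": 0,"ry": 0,"rz": 0},{"hand": 0.65,"tx": 0,"ty": 0,"tz": 0,"rx": 0,"ry": 0,"rz": 0},{"hand": 0.65,"tx": 0,"ty": 0,"tz": 0,"rx": 0,"ry": 0,"rz": 0},{"hand": 0.65,"tx": 0,"ty": 0,"tz": 0,"rx": 0,"ry": 0,"rz": 0},{"hand": 0.65,"tx": 0,"ty": 0,"tz": -0.1,"rx": 0,"ry": 0,"rz": 0},{"hand": 0.65,"tx": 0,"ty": 0,"tz": -0.2,"rx": 0,"ry": 0,"rz": 0},{"hand": 0.65,"tx": 0,"ty": 0,"tz": -0.2,"rx": 0,"ry": 0,"rz": 0}]}}

```text
time_s: 5.68
position: [0.4291, -0.2154, 0.0931]
ee_rot: [-0.002, 0.756, -0.654, 0.003]
contact_force: [0.8, -0.4, -0.1]
opening: 0.651
gripper_force: 0.0
```

```bash
python3 -c "
from h import *
go(.554,.063,.07,-66);go(.554,.063,.0095,-66)"
```

```text
t [-0.8589 -0.5447  0.0785] r [-0.0032 -0.0018 -0.1313] rows 8.0 pos [ 0.4291 -0.2154  0.0931] F [ 0.8 -0.4 -0.1] open 0.651 g 0.0 t 5.6833
t [-0.8595 -0.5433  0.2802] r [-0.0032 -0.0018 -0.1313] rows 8.0 pos [ 0.4291 -0.2154  0.0931] F [ 0.8 -0.4 -0.1] open 0.651 g 0.0 t 5.6833
```

Emit:
{"method": "step_arm", "body": {"targets": [{"hand": 0.8,"tx": -0.859,"ty": -0.544,"tz": 0.12,"rx": 0,"ry": 0,"rz": -0.131},{"hand": 0.8,"tx": -0.859,"ty": -0.544,"tz": 0.12,"rx": 0,"ry": 0,"rz": -0.131},{"hand": 0.8,"tx": -0.859,"ty": -0.544,"tz": 0.12,"rx": 0,"ry": 0,"rz": -0.131},{"hand": 0.8,"tx": -0.859,"ty": -0.544,"tz": 0.12,"rx": 0,"ry": 0,"rz": -0.131},{"hand": 0.8,"tx": -0.859,"ty": -0.544,"tz": 0.12,"rx": 0,"ry": 0,"rz": -0.131},{"hand": 0.8,"tx": -0.859,"ty": -0.544,"tz": 0.12,"rx": 0,"ry": 0,"rz": -0.131},{"hand": 0.8,"tx": -0.859,"ty": -0.544,"tz": 0.12,"rx": 0,"ry": 0,"rz": -0.131},{"hand": 0.8,"tx": -0.859,"ty": -0.544,"tz": 0.12,"rx": 0,"ry": 0,"rz": -0.131},{"hand": 0.8,"tx": -0.859,"ty": -0.544,"tz": 0.12,"rx": 0,"ry": 0,"rz": -0.131},{"hand": 0.8,"tx": -0.859,"ty": -0.544,"tz": 0.12,"rx": 0,"ry": 0,"rz": -0.131},{"hand": 0.8,"tx": -0.859,"ty": -0.544,"tz": 0.12,"rx": 0,"ry": 0,"rz": -0.131}]}}

```text
time_s: 6.6
position: [0.5502, 0.0631, 0.0521]
ee_rot: [0.0, 0.838, -0.545, -0.0]
contact_force: [-0.2, -0.0, 0.2]
opening: 0.801
gripper_force: 0.0
```

```bash
python3 -c "
from h import *
go(.554,.063,.0095,-66)
s=env.snapshot('top');P=pts(s);ok=(s['range_z']>.1)&(P[...,2]>.02)&(P[...,2]<.06);ok[:,:415]=0;ok[:225]=0;ok[262:]=0;ok[:,460:]=0
q=P[ok];print('stone',q.mean(0),q[:,2].max(),len(q))"
```

```text
t [ 0.0054 -0.0114  0.1418] r [ 0.0003  0.0001 -0.0009] rows 2.0 pos [0.5502 0.0631 0.0521] F [-0.2 -0.   0.2] open 0.801 g 0.0 t 6.6
stone [ 0.42533309 -0.21164368  0.03550819] 0.046863789934485256 280
```

The stone sits where expected: (0.425, -0.212), top about 43 mm. Next, the kidney rib.

Emit:
{"method": "step_arm", "body": {"force": 12, "targets": [{"hand": 0.8,"tx": 0.005,"ty": -0.011,"tz": 0.06,"rx": 0,"ry": 0,"rz": 0},{"hand": 0.8,"tx": 0.005,"ty": -0.011,"tz": 0.1,"rx": 0,"ry": 0,"rz": 0},{"hand": 0.8,"tx": 0.005,"ty": -0.011,"tz": 0.13,"rx": 0,"ry": 0,"rz": 0},{"hand": 0.8,"tx": 0.005,"ty": -0.011,"tz": 0.14,"rx": 0,"ry": 0,"rz": 0},{"hand": 0.8,"tx": 0.005,"ty": -0.011,"tz": 0.14,"rx": 0,"ry": 0,"rz": 0},{"hand": 0.8,"tx": 0.005,"ty": -0.011,"tz": 0.14,"rx": 0,"ry": 0,"rz": 0}]}}

```text
time_s: 7.15
position: [0.5545, 0.0631, 0.0105]
ee_rot: [-0.0, 0.838, -0.546, 0.0]
contact_force: [0.3, -0.1, 0.2]
opening: 0.798
gripper_force: 0.0
```

Emit:
{"method": "step_arm", "body": {"targets": [{"hand": 0.3,"tx": 0,"ty": 0,"tz": 0,"rx": 0,"ry": 0,"rz": 0},{"hand": 0.3,"tx": 0,"ty": 0,"tz": 0,"rx": 0,"ry": 0,"rz": 0},{"hand": 0.3,"tx": 0,"ty": 0,"tz": 0,"rx": 0,"ry": 0,"rz": 0},{"hand": 0.3,"tx": 0,"ty": 0,"tz": 0,"rx": 0,"ry": 0,"rz": 0},{"hand": 0.3,"tx": 0,"ty": 0,"tz": 0,"rx": 0,"ry": 0,"rz": 0},{"hand": 0.3,"tx": 0,"ty": 0,"tz": 0,"rx": 0,"ry": 0,"rz": 0},{"hand": 0.3,"tx": 0,"ty": 0,"tz": 0,"rx": 0,"ry": 0,"rz": 0}]}}

```text
time_s: 7.73
position: [0.5545, 0.0636, 0.0105]
ee_rot: [-0.0, 0.838, -0.545, 0.0]
contact_force: [-1.7, 1.0, 4.4]
opening: 0.522
gripper_force: 12.1
```

Emit:
{"method": "step_arm", "body": {"targets": [{"hand": 0.3,"tx": 0,"ty": 0,"tz": -0.05,"rx": 0,"ry": 0,"rz": 0},{"hand": 0.3,"tx": 0,"ty": 0,"tz": -0.12,"rx": 0,"ry": 0,"rz": 0},{"hand": 0.3,"tx": 0,"ty": 0,"tz": -0.2,"rx": 0,"ry": 0,"rz": 0},{"hand": 0.3,"tx": 0,"ty": 0,"tz": -0.2,"rx": 0,"ry": 0,"rz": 0}]}}

```text
time_s: 8.07
position: [0.557, 0.0644, 0.0743]
ee_rot: [-0.002, 0.838, -0.545, 0.002]
contact_force: [-0.2, 0.2, -0.8]
opening: 0.525
gripper_force: 11.9
```

```bash
python3 -c "
from h import *
go(.499,-.203,.06,-82)"
```

```text
t [0.7361 0.5391 0.0447] r [-3.00e-03  1.00e-04  1.33e-01] rows 7.0 pos [0.557  0.0644 0.0743] F [-0.2  0.2 -0.8] open 0.525 g 11.9 t 8.0667
```

Emit:
{"method": "step_arm", "body": {"targets": [{"hand": 0.3,"tx": 0.1,"ty": 0.07,"tz": 0.04,"rx": 0,"ry": 0,"rz": 0.02},{"hand": 0.3,"tx": 0.2,"ty": 0.15,"tz": 0.04,"rx": 0,"ry": 0,"rz": 0.05},{"hand": 0.3,"tx": 0.3,"ty": 0.22,"tz": 0.04,"rx": 0,"ry": 0,"rz": 0.08},{"hand": 0.3,"tx": 0.4,"ty": 0.3,"tz": 0.04,"rx": 0,"ry": 0,"rz": 0.1},{"hand": 0.3,"tx": 0.5,"ty": 0.37,"tz": 0.04,"rx": 0,"ry": 0,"rz": 0.12},{"hand": 0.3,"tx": 0.6,"ty": 0.44,"tz": 0.04,"rx": 0,"ry": 0,"rz": 0.133},{"hand": 0.3,"tx": 0.68,"ty": 0.5,"tz": 0.04,"rx": 0,"ry": 0,"rz": 0.133},{"hand": 0.3,"tx": 0.736,"ty": 0.539,"tz": 0.04,"rx": 0,"ry": 0,"rz": 0.133},{"hand": 0.3,"tx": 0.736,"ty": 0.539,"tz": 0.04,"rx": 0,"ry": 0,"rz": 0.133},{"hand": 0.3,"tx": 0.736,"ty": 0.539,"tz": 0.04,"rx": 0,"ry": 0,"rz": 0.133},{"hand": 0.3,"tx": 0.736,"ty": 0.539,"tz": 0.04,"rx": 0,"ry": 0,"rz": 0.133}]}}

```text
time_s: 8.98
position: [0.4961, -0.2037, 0.0579]
ee_rot: [-0.0, 0.754, -0.657, -0.0]
contact_force: [-0.5, -0.7, 0.2]
opening: 0.528
gripper_force: 11.9
```

```bash
python3 -c "
from h import *
go(.499,-.203,.0275,-82)
s=env.snapshot('top');cv2.imwrite('pics/k.png',cv2.resize(s['image'][120:280,230:480,::-1],None,fx=3,fy=3))
s=env.snapshot('side');cv2.imwrite('pics/ks.png',cv2.resize(s['image'][90:290,230:480,::-1],None,fx=3,fy=3))"
```

```text
t [-0.001  -0.0101  0.1015] r [ 0.      0.     -0.0008] rows 1.0 pos [ 0.4961 -0.2037  0.0579] F [-0.5 -0.7  0.2] open 0.528 g 11.9 t 8.9833
```

View pics/ks.png

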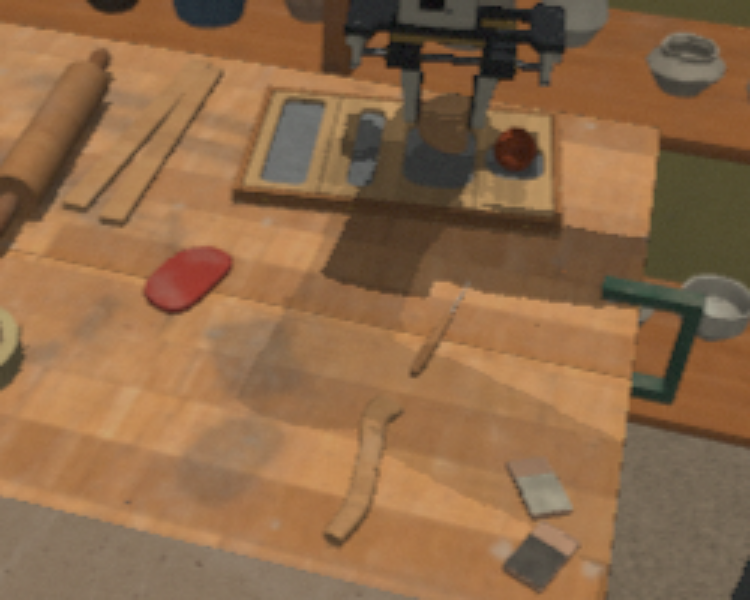

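The kidney hangs level between the fingers over its pocket at (445,130), and the stone is in its pocket at (517,150). Lower and release.

Emit:
{"method": "step_arm", "body": {"targets": [{"hand": 0.3,"tx": 0,"ty": -0.01,"tz": 0.04,"rx": 0,"ry": 0,"rz": 0},{"hand": 0.3,"tx": 0,"ty": -0.01,"tz": 0.08,"rx": 0,"ry": 0,"rz": 0},{"hand": 0.3,"tx": 0,"ty": -0.01,"tz": 0.1,"rx": 0,"ry": 0,"rz": 0},{"hand": 0.3,"tx": 0,"ty": -0.01,"tz": 0.106,"rx": 0,"ry": 0,"rz": 0},{"hand": 0.3,"tx": 0,"ty": -0.01,"tz": 0.106,"rx": 0,"ry": 0,"rz": 0},{"hand": 0.3,"tx": 0,"ty": -0.01,"tz": 0.106,"rx": 0,"ry": 0,"rz": 0}]}}

```text
time_s: 9.58
position: [0.4994, -0.2031, 0.0267]
ee_rot: [-0.0, 0.755, -0.656, 0.0]
contact_force: [0.1, 0.3, -0.8]
opening: 0.524
gripper_force: 11.9
```

Emit:
{"method": "step_arm", "body": {"targets": [{"hand": 0.58,"tx": 0,"ty": 0,"tz": 0,"rx": 0,"ry": 0,"rz": 0},{"hand": 0.58,"tx": 0,"ty": 0,"tz": 0,"rx": 0,"ry": 0,"rz": 0},{"hand": 0.58,"tx": 0,"ty": 0,"tz": 0,"rx": 0,"ry": 0,"rz": 0},{"hand": 0.58,"tx": 0,"ty": 0,"tz": -0.1,"rx": 0,"ry": 0,"rz": 0},{"hand": 0.58,"tx": 0,"ty": 0,"tz": -0.2,"rx": 0,"ry": 0,"rz": 0},{"hand": 0.4,"tx": 0,"ty": 0,"tz": -0.2,"rx": 0,"ry": 0,"rz": 0}]}}

```text
time_s: 10.08
position: [0.5024, -0.2041, 0.0918]
ee_rot: [-0.002, 0.755, -0.656, 0.004]
contact_force: [1.9, 0.4, 0.3]
opening: 0.549
gripper_force: 0.0
```

```bash
python3 -c "
from h import *
go(.448,.066,.06,-98.5)"
```

```text
t [-0.9171  0.0549  0.1031] r [-0.0038 -0.0008  0.1376] rows 7.0 pos [ 0.5024 -0.2041  0.0918] F [1.9 0.4 0.3] open 0.549 g 0.0 t 10.0833
```

Emit:
{"method": "step_arm", "body": {"targets": [{"hand": 0.35,"tx": -0.917,"ty": 0.055,"tz": 0.11,"rx": 0,"ry": 0,"rz": 0.138},{"hand": 0.35,"tx": -0.917,"ty": 0.055,"tz": 0.11,"rx": 0,"ry": 0,"rz": 0.138},{"hand": 0.35,"tx": -0.917,"ty": 0.055,"tz": 0.11,"rx": 0,"ry": 0,"rz": 0.138},{"hand": 0.35,"tx": -0.917,"ty": 0.055,"tz": 0.11,"rx": 0,"ry": 0,"rz": 0.138},{"hand": 0.35,"tx": -0.917,"ty": 0.055,"tz": 0.11,"rx": 0,"ry": 0,"rz": 0.138},{"hand": 0.35,"tx": -0.917,"ty": 0.055,"tz": 0.11,"rx": 0,"ry": 0,"rz": 0.138},{"hand": 0.35,"tx": -0.917,"ty": 0.055,"tz": 0.11,"rx": 0,"ry": 0,"rz": 0.138},{"hand": 0.35,"tx": -0.917,"ty": 0.055,"tz": 0.11,"rx": 0,"ry": 0,"rz": 0.138},{"hand": 0.35,"tx": -0.917,"ty": 0.055,"tz": 0.11,"rx": 0,"ry": 0,"rz": 0.138},{"hand": 0.35,"tx": -0.917,"ty": 0.055,"tz": 0.11,"rx": 0,"ry": 0,"rz": 0.138}]}}

```text
time_s: 10.92
position: [0.4447, 0.067, 0.0535]
ee_rot: [0.0, -0.652, 0.758, -0.0]
contact_force: [0.9, 0.1, 0.4]
opening: 0.347
gripper_force: 0.0
```

```bash
python3 -c "
from h import *
go(.448,.066,.0115,-98.5)
s=env.snapshot('top');P=pts(s);np.savez('t2.npz',**s);cv2.imwrite('pics/k2.png',cv2.resize(s['image'][120:280,330:480,::-1],None,fx=4,fy=4)[:600])"
```

```text
t [ 0.0019 -0.0113  0.1401] r [-0.0001  0.0001 -0.0004] rows 2.0 pos [0.4447 0.067  0.0535] F [0.9 0.1 0.4] open 0.347 g 0.0 t 10.9167
```

View pics/k2.png

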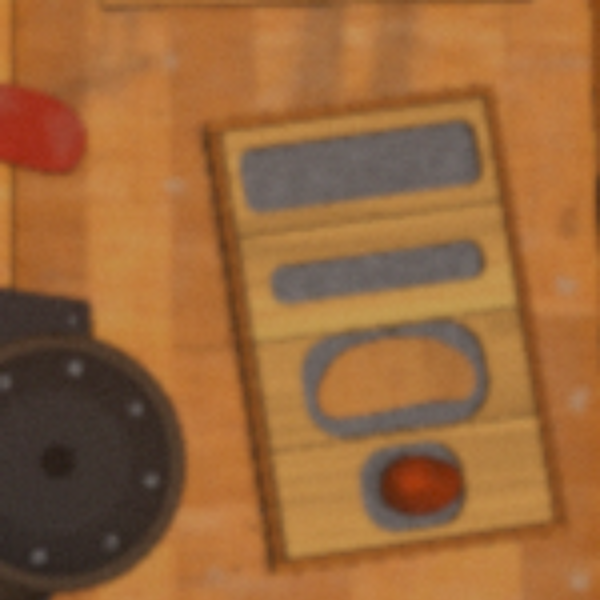

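The kidney lies flat in its pocket at (395,378), and the stone is in its own at (422,486). Next, the needle tool.

Emit:
{"method": "step_arm", "body": {"force": 10, "targets": [{"hand": 0.35,"tx": 0.002,"ty": -0.011,"tz": 0.06,"rx": 0,"ry": 0,"rz": 0},{"hand": 0.35,"tx": 0.002,"ty": -0.011,"tz": 0.1,"rx": 0,"ry": 0,"rz": 0},{"hand": 0.35,"tx": 0.002,"ty": -0.011,"tz": 0.13,"rx": 0,"ry": 0,"rz": 0},{"hand": 0.35,"tx": 0.002,"ty": -0.011,"tz": 0.137,"rx": 0,"ry": 0,"rz": 0},{"hand": 0.35,"tx": 0.002,"ty": -0.011,"tz": 0.137,"rx": 0,"ry": 0,"rz": 0},{"hand": 0.0,"tx": 0.002,"ty": -0.011,"tz": 0.137,"rx": 0,"ry": 0,"rz": 0},{"hand": 0.0,"tx": 0.002,"ty": -0.011,"tz": 0.137,"rx": 0,"ry": 0,"rz": 0},{"hand": 0.0,"tx": 0.002,"ty": -0.011,"tz": 0.137,"rx": 0,"ry": 0,"rz": 0},{"hand": 0.0,"tx": 0.002,"ty": -0.011,"tz": 0.137,"rx": 0,"ry": 0,"rz": 0},{"hand": 0.0,"tx": 0.002,"ty": -0.011,"tz": 0.137,"rx": 0,"ry": 0,"rz": 0},{"hand": 0.0,"tx": 0.002,"ty": -0.011,"tz": 0.137,"rx": 0,"ry": 0,"rz": 0}]}}

```text
time_s: 11.88
position: [0.4482, 0.0658, 0.0128]
ee_rot: [0.0, -0.652, 0.758, -0.0]
contact_force: [0.0, -2.0, 5.4]
opening: 0.111
gripper_force: 10.0
```

Emit:
{"method": "step_arm", "body": {"targets": [{"hand": 0.0,"tx": 0,"ty": 0,"tz": -0.05,"rx": 0,"ry": 0,"rz": 0},{"hand": 0.0,"tx": 0,"ty": 0,"tz": -0.12,"rx": 0,"ry": 0,"rz": 0},{"hand": 0.0,"tx": 0,"ty": 0,"tz": -0.18,"rx": 0,"ry": 0,"rz": 0},{"hand": 0.0,"tx": 0,"ty": 0,"tz": -0.18,"rx": 0,"ry": 0,"rz": 0}]}}

```text
time_s: 12.22
position: [0.4496, 0.0667, 0.0693]
ee_rot: [0.002, -0.652, 0.758, -0.001]
contact_force: [-0.6, 0.0, 0.8]
opening: 0.112
gripper_force: 10.0
```

```bash
python3 -c "
from h import *
go(.5655,-.169,.065,-82)"
```

```text
t [ 0.7195 -0.4989  0.0141] r [-0.0022  0.0011 -0.1381] rows 7.0 pos [0.4496 0.0667 0.0693] F [-0.6  0.   0.8] open 0.112 g 10.0 t 12.2167
```

Emit:
{"method": "step_arm", "body": {"targets": [{"hand": 0.0,"tx": 0.1,"ty": -0.07,"tz": 0.01,"rx": 0,"ry": 0,"rz": -0.03},{"hand": 0.0,"tx": 0.2,"ty": -0.14,"tz": 0.01,"rx": 0,"ry": 0,"rz": -0.06},{"hand": 0.0,"tx": 0.3,"ty": -0.21,"tz": 0.01,"rx": 0,"ry": 0,"rz": -0.09},{"hand": 0.0,"tx": 0.4,"ty": -0.28,"tz": 0.01,"rx": 0,"ry": 0,"rz": -0.12},{"hand": 0.0,"tx": 0.5,"ty": -0.35,"tz": 0.01,"rx": 0,"ry": 0,"rz": -0.138},{"hand": 0.0,"tx": 0.6,"ty": -0.42,"tz": 0.01,"rx": 0,"ry": 0,"rz": -0.138},{"hand": 0.0,"tx": 0.68,"ty": -0.47,"tz": 0.01,"rx": 0,"ry": 0,"rz": -0.138},{"hand": 0.0,"tx": 0.719,"ty": -0.499,"tz": 0.01,"rx": 0,"ry": 0,"rz": -0.138},{"hand": 0.0,"tx": 0.719,"ty": -0.499,"tz": 0.01,"rx": 0,"ry": 0,"rz": -0.138},{"hand": 0.0,"tx": 0.719,"ty": -0.499,"tz": 0.01,"rx": 0,"ry": 0,"rz": -0.138},{"hand": 0.0,"tx": 0.719,"ty": -0.499,"tz": 0.01,"rx": 0,"ry": 0,"rz": -0.138}]}}

```text
time_s: 13.13
position: [0.5628, -0.1693, 0.0628]
ee_rot: [0.0, 0.754, -0.656, -0.0]
contact_force: [-0.4, -0.8, -1.6]
opening: 0.11
gripper_force: 10.0
```

```bash
python3 -c "
from h import *
go(.5655,-.169,.026,-82)
s=env.snapshot('side');cv2.imwrite('pics/ns.png',cv2.resize(s['image'][90:210,290:440,::-1],None,fx=4,fy=4))"
```

```text
t [ 0.0002 -0.0093  0.1227] r [ 0.0005  0.0002 -0.0005] rows 1.0 pos [ 0.5628 -0.1693  0.0628] F [-0.4 -0.8 -1.6] open 0.11 g 10.0 t 13.1333
```

View pics/ns.png

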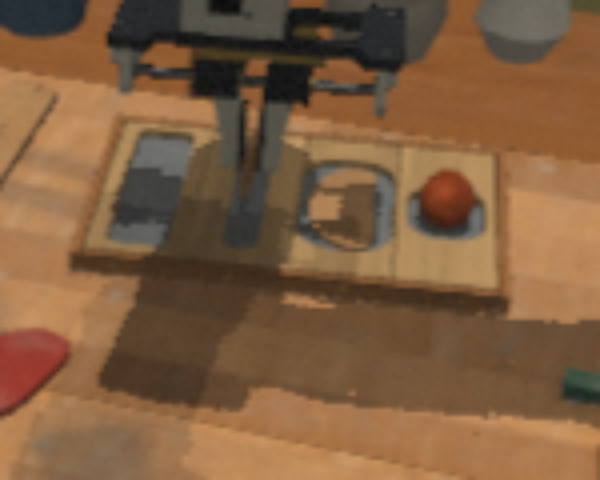

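The needle tool is held in line over its pocket at (250,180). Lower and release.

Emit:
{"method": "step_arm", "body": {"targets": [{"hand": 0.0,"tx": 0,"ty": -0.009,"tz": 0.06,"rx": 0,"ry": 0,"rz": 0},{"hand": 0.0,"tx": 0,"ty": -0.009,"tz": 0.1,"rx": 0,"ry": 0,"rz": 0},{"hand": 0.0,"tx": 0,"ty": -0.009,"tz": 0.118,"rx": 0,"ry": 0,"rz": 0},{"hand": 0.0,"tx": 0,"ty": -0.009,"tz": 0.123,"rx": 0,"ry": 0,"rz": 0},{"hand": 0.0,"tx": 0,"ty": -0.009,"tz": 0.123,"rx": 0,"ry": 0,"rz": 0},{"hand": 0.0,"tx": 0,"ty": -0.009,"tz": 0.123,"rx": 0,"ry": 0,"rz": 0}]}}

```text
time_s: 13.68
position: [0.5666, -0.1692, 0.027]
ee_rot: [-0.0, 0.755, -0.656, 0.0]
contact_force: [0.7, 0.2, 0.8]
opening: 0.112
gripper_force: 10.0
```

Emit:
{"method": "step_arm", "body": {"targets": [{"hand": 0.25,"tx": 0,"ty": 0,"tz": 0,"rx": 0,"ry": 0,"rz": 0},{"hand": 0.25,"tx": 0,"ty": 0,"tz": 0,"rx": 0,"ry": 0,"rz": 0},{"hand": 0.25,"tx": 0,"ty": 0,"tz": 0,"rx": 0,"ry": 0,"rz": 0},{"hand": 0.25,"tx": 0,"ty": 0,"tz": 0,"rx": 0,"ry": 0,"rz": 0},{"hand": 0.3,"tx": 0,"ty": 0,"tz": -0.1,"rx": 0,"ry": 0,"rz": 0},{"hand": 0.4,"tx": 0,"ty": 0,"tz": -0.2,"rx": 0,"ry": 0,"rz": 0},{"hand": 0.5,"tx": 0,"ty": 0,"tz": -0.2,"rx": 0,"ry": 0,"rz": 0}]}}

```text
time_s: 14.27
position: [0.5696, -0.1702, 0.092]
ee_rot: [-0.002, 0.755, -0.656, 0.003]
contact_force: [1.2, -0.4, 0.2]
opening: 0.395
gripper_force: 0.0
```

```bash
python3 -c "
from h import *
go(.4645,.2125,.06,-83.5)"
```

```text
t [-1.3122  0.1701  0.1022] r [-0.0037 -0.0011  0.0126] rows 10.0 pos [ 0.5696 -0.1702  0.092 ] F [ 1.2 -0.4  0.2] open 0.395 g 0.0 t 14.2667
```

Emit:
{"method": "step_arm", "body": {"targets": [{"hand": 0.5,"tx": -0.9,"ty": 0.12,"tz": 0,"rx": 0,"ry": 0,"rz": 0.012},{"hand": 0.5,"tx": -0.9,"ty": 0.12,"tz": 0,"rx": 0,"ry": 0,"rz": 0.012},{"hand": 0.5,"tx": -0.9,"ty": 0.12,"tz": 0,"rx": 0,"ry": 0,"rz": 0.012},{"hand": 0.5,"tx": -0.9,"ty": 0.12,"tz": 0,"rx": 0,"ry": 0,"rz": 0.012},{"hand": 0.5,"tx": -0.9,"ty": 0.12,"tz": 0,"rx": 0,"ry": 0,"rz": 0.012},{"hand": 0.5,"tx": -0.9,"ty": 0.12,"tz": 0,"rx": 0,"ry": 0,"rz": 0.012},{"hand": 0.5,"tx": -0.9,"ty": 0.12,"tz": 0,"rx": 0,"ry": 0,"rz": 0.012}]}}

```text
time_s: 14.85
position: [0.4925, 0.0959, 0.0869]
ee_rot: [-0.001, 0.747, -0.665, 0.0]
contact_force: [0.2, -0.2, -0.0]
opening: 0.498
gripper_force: 0.0
```

```bash
python3 -c "
from h import *
go(.4645,.2125,.055,-83.5)"
```

```text
t [-0.3967  0.0484  0.1064] r [-0.0007  0.0004  0.0007] rows 3.0 pos [0.4925 0.0959 0.0869] F [ 0.2 -0.2 -0. ] open 0.498 g 0.0 t 14.85
```

Emit:
{"method": "step_arm", "body": {"targets": [{"hand": 0.5,"tx": -0.396,"ty": 0.048,"tz": 0.1,"rx": 0,"ry": 0,"rz": 0},{"hand": 0.5,"tx": -0.396,"ty": 0.048,"tz": 0.1,"rx": 0,"ry": 0,"rz": 0},{"hand": 0.5,"tx": -0.396,"ty": 0.048,"tz": 0.1,"rx": 0,"ry": 0,"rz": 0},{"hand": 0.5,"tx": -0.396,"ty": 0.048,"tz": 0.1,"rx": 0,"ry": 0,"rz": 0},{"hand": 0.5,"tx": -0.396,"ty": 0.048,"tz": 0.1,"rx": 0,"ry": 0,"rz": 0},{"hand": 0.5,"tx": -0.396,"ty": 0.048,"tz": 0.1,"rx": 0,"ry": 0,"rz": 0},{"hand": 0.5,"tx": -0.396,"ty": 0.048,"tz": 0.1,"rx": 0,"ry": 0,"rz": 0},{"hand": 0.5,"tx": -0.396,"ty": 0.048,"tz": 0.1,"rx": 0,"ry": 0,"rz": 0}]}}

```text
time_s: 15.52
position: [0.4659, 0.2082, 0.0567]
ee_rot: [-0.0, 0.745, -0.667, 0.0]
contact_force: [-0.2, 0.1, 0.3]
opening: 0.502
gripper_force: 0.0
```

```bash
python3 -c "
from h import *
go(.4645,.2125,.0145,-83.5)
s=env.snapshot('top');np.savez('t3.npz',**s);P=pts(s);cv2.imwrite('pics/n2.png',cv2.resize(s['image'][120:280,230:480,::-1],None,fx=3,fy=3))"
```

```text
t [-0.0147  0.003   0.1405] r [-0.0002  0.0001 -0.0008] rows 2.0 pos [0.4659 0.2082 0.0567] F [-0.2  0.1  0.3] open 0.502 g 0.0 t 15.5167
```

View pics/n2.png

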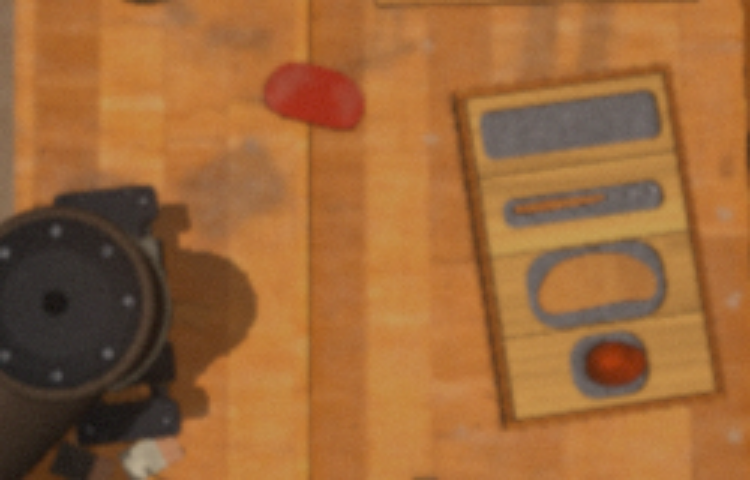

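The needle tool lies in its pocket (handle at 515–605, 203) and the red rib is unmoved. Last, the spatula.

Emit:
{"method": "step_arm", "body": {"force": 12, "targets": [{"hand": 0.5,"tx": -0.015,"ty": 0.003,"tz": 0.06,"rx": 0,"ry": 0,"rz": 0},{"hand": 0.5,"tx": -0.015,"ty": 0.003,"tz": 0.1,"rx": 0,"ry": 0,"rz": 0},{"hand": 0.5,"tx": -0.015,"ty": 0.003,"tz": 0.13,"rx": 0,"ry": 0,"rz": 0},{"hand": 0.5,"tx": -0.015,"ty": 0.003,"tz": 0.137,"rx": 0,"ry": 0,"rz": 0},{"hand": 0.5,"tx": -0.015,"ty": 0.003,"tz": 0.137,"rx": 0,"ry": 0,"rz": 0},{"hand": 0.0,"tx": -0.015,"ty": 0.003,"tz": 0.137,"rx": 0,"ry": 0,"rz": 0},{"hand": 0.0,"tx": -0.015,"ty": 0.003,"tz": 0.137,"rx": 0,"ry": 0,"rz": 0},{"hand": 0.0,"tx": -0.015,"ty": 0.003,"tz": 0.137,"rx": 0,"ry": 0,"rz": 0},{"hand": 0.0,"tx": -0.015,"ty": 0.003,"tz": 0.137,"rx": 0,"ry": 0,"rz": 0},{"hand": 0.0,"tx": -0.015,"ty": 0.003,"tz": 0.137,"rx": 0,"ry": 0,"rz": 0},{"hand": 0.0,"tx": -0.015,"ty": 0.003,"tz": 0.137,"rx": 0,"ry": 0,"rz": 0},{"hand": 0.0,"tx": -0.015,"ty": 0.003,"tz": 0.137,"rx": 0,"ry": 0,"rz": 0}]}}

```text
time_s: 16.57
position: [0.4643, 0.2138, 0.0156]
ee_rot: [-0.0, 0.746, -0.666, 0.0]
contact_force: [-1.3, 0.0, 4.6]
opening: 0.186
gripper_force: 11.8
```

Emit:
{"method": "step_arm", "body": {"targets": [{"hand": 0.0,"tx": 0,"ty": 0,"tz": -0.05,"rx": 0,"ry": 0,"rz": 0},{"hand": 0.0,"tx": 0,"ty": 0,"tz": -0.12,"rx": 0,"ry": 0,"rz": 0},{"hand": 0.0,"tx": 0,"ty": 0,"tz": -0.18,"rx": 0,"ry": 0,"rz": 0},{"hand": 0.0,"tx": 0,"ty": 0,"tz": -0.18,"rx": 0,"ry": 0,"rz": 0}]}}

```text
time_s: 16.9
position: [0.4657, 0.2149, 0.0725]
ee_rot: [-0.002, 0.746, -0.666, 0.0]
contact_force: [-0.0, 1.5, -0.6]
opening: 0.187
gripper_force: 11.6
```

```bash
python3 -c "
from h import *
go(.638,-.184,.065,-76.5)
s=env.snapshot('side');cv2.imwrite('pics/ss.png',cv2.resize(s['image'][160:300,270:470,::-1],None,fx=4,fy=4))"
```

```text
t [ 1.3866 -0.4188  0.0229] r [-0.0021  0.0012 -0.0579] rows 11.0 pos [0.4657 0.2149 0.0725] F [-0.   1.5 -0.6] open 0.187 g 11.6 t 16.9
```

View pics/ss.png

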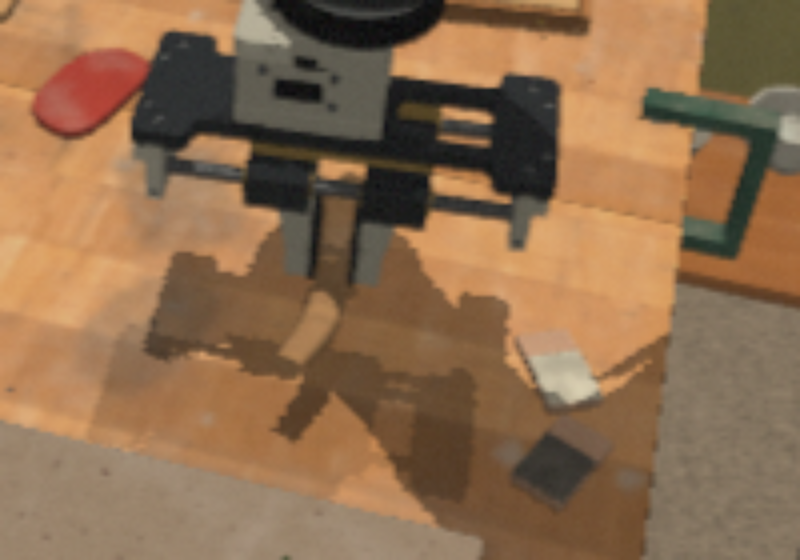

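The spatula is held in the jaws at (330,270), level. I'll carry it to the tray.

Emit:
{"method": "step_arm", "body": {"targets": [{"hand": 0.0,"tx": 0.13,"ty": -0.04,"tz": 0.01,"rx": 0,"ry": 0,"rz": -0.02},{"hand": 0.0,"tx": 0.26,"ty": -0.08,"tz": 0.01,"rx": 0,"ry": 0,"rz": -0.04},{"hand": 0.0,"tx": 0.39,"ty": -0.12,"tz": 0.01,"rx": 0,"ry": 0,"rz": -0.058},{"hand": 0.0,"tx": 0.52,"ty": -0.16,"tz": 0.01,"rx": 0,"ry": 0,"rz": -0.058},{"hand": 0.0,"tx": 0.65,"ty": -0.2,"tz": 0.01,"rx": 0,"ry": 0,"rz": -0.058},{"hand": 0.0,"tx": 0.78,"ty": -0.24,"tz": 0.01,"rx": 0,"ry": 0,"rz": -0.058},{"hand": 0.0,"tx": 0.9,"ty": -0.28,"tz": 0.01,"rx": 0,"ry": 0,"rz": -0.058}]}}

```text
time_s: 17.53
position: [0.578, -0.0474, 0.0653]
ee_rot: [0.0, 0.785, -0.619, -0.0]
contact_force: [1.0, 0.4, -0.3]
opening: 0.189
gripper_force: 11.6
```

```bash
python3 -c "
from h import *
go(.638,-.184,.06,-76.5)"
```

```text
t [ 0.4892 -0.0887  0.0174] r [ 0.0007  0.0001 -0.0005] rows 4.0 pos [ 0.578  -0.0474  0.0653] F [ 1.   0.4 -0.3] open 0.189 g 11.6 t 17.5333
```

Emit:
{"method": "step_arm", "body": {"targets": [{"hand": 0.0,"tx": 0.13,"ty": -0.02,"tz": 0.017,"rx": 0,"ry": 0,"rz": 0},{"hand": 0.0,"tx": 0.26,"ty": -0.05,"tz": 0.017,"rx": 0,"ry": 0,"rz": 0},{"hand": 0.0,"tx": 0.38,"ty": -0.07,"tz": 0.017,"rx": 0,"ry": 0,"rz": 0},{"hand": 0.0,"tx": 0.45,"ty": -0.08,"tz": 0.017,"rx": 0,"ry": 0,"rz": 0},{"hand": 0.0,"tx": 0.489,"ty": -0.089,"tz": 0.017,"rx": 0,"ry": 0,"rz": 0},{"hand": 0.0,"tx": 0.489,"ty": -0.089,"tz": 0.017,"rx": 0,"ry": 0,"rz": 0},{"hand": 0.0,"tx": 0.489,"ty": -0.089,"tz": 0.017,"rx": 0,"ry": 0,"rz": 0},{"hand": 0.0,"tx": 0.489,"ty": -0.089,"tz": 0.017,"rx": 0,"ry": 0,"rz": 0}]}}

```text
time_s: 18.2
position: [0.6376, -0.1807, 0.0606]
ee_rot: [0.0, 0.785, -0.619, -0.001]
contact_force: [0.2, 1.3, -0.3]
opening: 0.193
gripper_force: 11.6
```

```bash
python3 -c "
from h import *
go(.638,-.1835,.0265,-76.5)
s=env.snapshot('top');P=pts(s);cv2.imwrite('pics/s2.png',np.hstack([cv2.resize(s['image'][130:250,370:470,::-1],None,fx=4,fy=4),cv2.resize(env.snapshot('side')['image'][90:210,300:400,::-1],None,fx=4,fy=4)]))"
```

```text
t [0.0094 0.0006 0.1136] r [ 0.0005  0.0003 -0.0002] rows 1.0 pos [ 0.6376 -0.1807  0.0606] F [ 0.2  1.3 -0.3] open 0.193 g 11.6 t 18.2
```

View pics/s2.png

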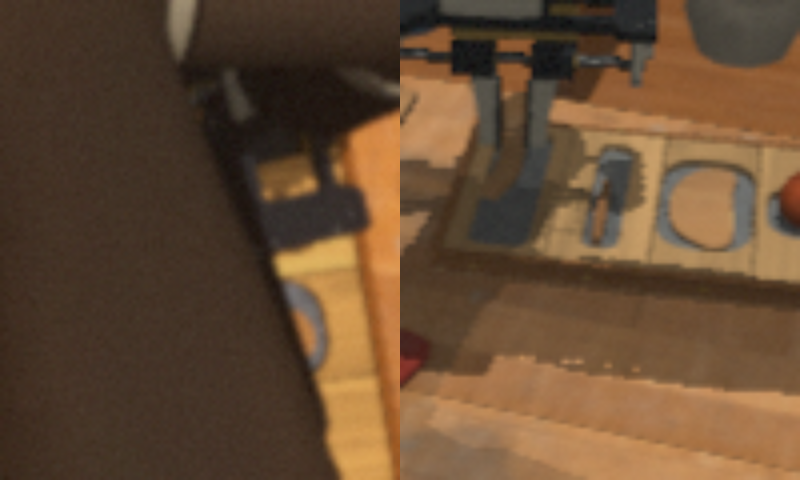

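The near end of the spatula shows at (505,165), over its pocket in the side view. I'll check that end by depth.

```bash
python3 -c "
from h import *
s=env.snapshot('side');P=pts(s).reshape(-1,3)
q=P[(P[:,0]>.57)&(P[:,0]<.71)&(P[:,1]>-.172)&(P[:,1]<-.08)&(P[:,2]>.03)&(P[:,2]<.075)]
for a in np.arange(-.17,-.085,.01):
    g=q[(q[:,1]>=a)&(q[:,1]<a+.01)]
    if len(g)>2: print(round(a,2),len(g),np.median(g,0).round(4),g[:,0].min().round(3),g[:,0].max().round(3),g[:,2].min().round(3),g[:,2].max().round(3))"
```

```text
-0.17 38 [ 0.6475 -0.167   0.0638] 0.624 0.655 0.055 0.075
-0.16 14 [ 0.6283 -0.1542  0.0571] 0.621 0.638 0.047 0.059
-0.15 11 [ 0.627  -0.1441  0.057 ] 0.62 0.636 0.052 0.06
-0.14 15 [ 0.6254 -0.1342  0.0572] 0.62 0.635 0.051 0.059
-0.13 15 [ 0.6274 -0.1246  0.0561] 0.621 0.635 0.051 0.058
-0.12 21 [ 0.6304 -0.114   0.0528] 0.624 0.639 0.046 0.058
```

The end is at (0.631, -0.112), as expected, and level. Lower and release.

Emit:
{"method": "step_arm", "body": {"targets": [{"hand": 0.0,"tx": 0.007,"ty": 0,"tz": 0.05,"rx": 0,"ry": 0,"rz": 0},{"hand": 0.0,"tx": 0.007,"ty": 0,"tz": 0.09,"rx": 0,"ry": 0,"rz": 0},{"hand": 0.0,"tx": 0.007,"ty": 0,"tz": 0.108,"rx": 0,"ry": 0,"rz": 0},{"hand": 0.0,"tx": 0.007,"ty": 0,"tz": 0.113,"rx": 0,"ry": 0,"rz": 0},{"hand": 0.0,"tx": 0.007,"ty": 0,"tz": 0.113,"rx": 0,"ry": 0,"rz": 0},{"hand": 0.0,"tx": 0.007,"ty": 0,"tz": 0.113,"rx": 0,"ry": 0,"rz": 0}]}}

```text
time_s: 18.85
position: [0.6389, -0.1836, 0.0275]
ee_rot: [0.0, 0.785, -0.619, 0.0]
contact_force: [0.2, -0.5, -0.6]
opening: 0.19
gripper_force: 11.6
```

Emit:
{"method": "step_arm", "body": {"targets": [{"hand": 0.4,"tx": 0,"ty": 0,"tz": 0,"rx": 0,"ry": 0,"rz": 0},{"hand": 0.4,"tx": 0,"ty": 0,"tz": 0,"rx": 0,"ry": 0,"rz": 0},{"hand": 0.4,"tx": 0,"ty": 0,"tz": 0,"rx": 0,"ry": 0,"rz": 0},{"hand": 0.4,"tx": 0,"ty": 0,"tz": 0,"rx": 0,"ry": 0,"rz": 0},{"hand": 0.4,"tx": 0,"ty": 0,"tz": -0.1,"rx": 0,"ry": 0,"rz": 0},{"hand": 0.4,"tx": 0,"ty": 0,"tz": -0.25,"rx": 0,"ry": 0,"rz": 0},{"hand": 0.4,"tx": 0,"ty": 0,"tz": -0.4,"rx": 0,"ry": 0,"rz": 0},{"hand": 0.4,"tx": 0,"ty": 0,"tz": -0.4,"rx": 0,"ry": 0,"rz": 0}]}}

```text
time_s: 19.52
position: [0.6426, -0.1846, 0.1558]
ee_rot: [-0.003, 0.785, -0.619, 0.005]
contact_force: [2.4, 0.4, 2.8]
opening: 0.399
gripper_force: 0.0
```

```bash
python3 -c "
from h import *
go(.5,.15,.15,-76.5)"
```

```text
t [-1.1956  0.2013  0.0116] r [-0.0049 -0.0023  0.0003] rows 9.0 pos [ 0.6426 -0.1846  0.1558] F [2.4 0.4 2.8] open 0.399 g 0.0 t 19.5167
```

Emit:
{"method": "step_arm", "body": {"targets": [{"hand": 0.4,"tx": -1,"ty": 0.2,"tz": 0,"rx": 0,"ry": 0,"rz": 0},{"hand": 0.4,"tx": -1,"ty": 0.2,"tz": 0,"rx": 0,"ry": 0,"rz": 0},{"hand": 0.4,"tx": -1,"ty": 0.2,"tz": 0,"rx": 0,"ry": 0,"rz": 0},{"hand": 0.4,"tx": -1,"ty": 0.2,"tz": 0,"rx": 0,"ry": 0,"rz": 0},{"hand": 0.4,"tx": -1,"ty": 0.2,"tz": 0,"rx": 0,"ry": 0,"rz": 0},{"hand": 0.4,"tx": -1,"ty": 0.2,"tz": 0,"rx": 0,"ry": 0,"rz": 0},{"hand": 0.4,"tx": -1,"ty": 0.2,"tz": 0,"rx": 0,"ry": 0,"rz": 0},{"hand": 0.4,"tx": -1,"ty": 0.2,"tz": 0,"rx": 0,"ry": 0,"rz": 0},{"hand": 0.4,"tx": -1,"ty": 0.2,"tz": 0,"rx": 0,"ry": 0,"rz": 0},{"hand": 0.4,"tx": -1,"ty": 0.2,"tz": 0,"rx": 0,"ry": 0,"rz": 0}]}}

```text
time_s: 20.35
position: [0.5104, 0.0951, 0.1477]
ee_rot: [-0.0, 0.786, -0.618, 0.0]
contact_force: [-0.3, 0.3, -0.4]
opening: 0.397
gripper_force: 0.0
```

Run:
```python
from h import *
s=env.snapshot('top');P=pts(s);ok=s['range_z']>.1;hsv=cv2.cvtColor(s["image"],cv2.COLOR_RGB2HSV)
cv2.imwrite('pics/end.png',cv2.resize(s['image'][120:280,330:480,::-1],None,fx=4,fy=4)[:600])
L=np.deg2rad(98);ey=np.array([np.cos(L),np.sin(L)]);ex=np.array([ey[1],-ey[0]])
for n,c,w,l in [("spat",(.640,-.184),.018,.076),("needle",(.569,-.194),.011,.066),("kidney",(.498,-.204),.030,.057),("stone",(.427,-.214),.026,.032)]:
    d=P[...,:2]-np.array(c); u=d@ex; v=d@ey
    m=ok&(abs(u)<w)&(abs(v)<l)&(hsv[...,1]>125)
    print(n,m.sum(),"x %.1f..%.1f y %.1f..%.1f"%tuple(1000*np.percentile(a[m],k) for a in(u,v) for k in(1,99)),"z",np.percentile(P[m][:,2],[5,50,95]).round(4))
    for k in(-.6,0,.6):
        g=m&(abs(v-k*l)<.2*l)
        if g.sum(): print("   v%.0f"%(k*l*1000),"u %.1f"%(1000*np.median(u[g])),"z %.4f"%np.median(P[g][:,2]))
```

```text
spat 334 x -9.6..14.5 y -70.4..68.4 z [0.0167 0.021  0.0245]
   v-46 u 5.0 z 0.0213
   v0 u -0.8 z 0.0215
   v46 u -2.0 z 0.0214
needle 82 x -1.8..8.0 y -23.3..60.0 z [0.009  0.0181 0.0208]
   v0 u 2.5 z 0.0170
   v40 u 2.1 z 0.0192
kidney 598 x -21.9..26.3 y -54.5..53.1 z [0.0109 0.0148 0.0182]
   v-34 u -2.0 z 0.0148
   v0 u 3.5 z 0.0146
   v34 u -0.9 z 0.0147
stone 280 x -24.2..24.7 y -31.2..27.0 z [0.0129 0.0373 0.0437]
   v-19 u 1.4 z 0.0376
   v0 u 1.7 z 0.0396
   v19 u 1.0 z 0.0335
```

View pics/end.png

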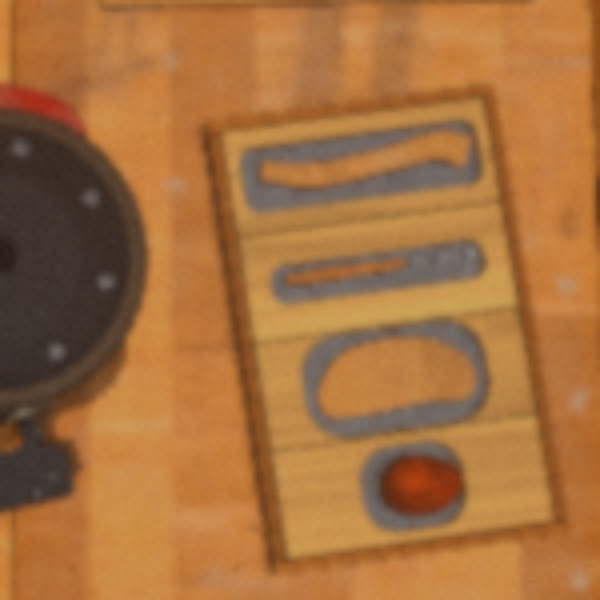

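All four tools lie in their own pockets, with tops at 21.5, 19, 14.7 and about 43 mm, which matches lying flat. Handing in.

```bash
python3 -c "
from bench import env
print(env.sign_off())"
```

```text
the job is handed in; nothing more can be done
None
```

All four tools are lying flat in their own recesses, checked in the last picture and by height; I never touched the red rib or the pencil, and I handed the job in at about 20 s of the 86 s allowed. The hand-in returned no verdict.

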